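# Load a deburring wheel onto its axle and into the bearing stand

### The job

Pick up the steel axle by its black handle, slide it through the bore of the deburring wheel lying in the cradle, and press it home, gently but firmly, until the wheel is against the axle's collar and the spring stop behind the wheel gives a little. Then lift the wheel out on the axle and set the axle down without slamming in the two V supports of the empty bearing stand, handle outside, collar and wheel between the supports, and let go. Keep the fingers off the wheel and leave the other things on the bench where they are.

Things in the scene. Friction and masses are not known exactly. Their poses are not given: they have to be found in the camera images.
- axle_grip (a point): Centre of the axle's black flat-sided handle: 36 mm long (x), 16 wide (y), 22 tall (z), 45 mm above the bench on its rest. Axle x axis: handle to tip. Along x from here: bare 10 mm round rod from 18 to 44 mm, collar 24 mm in diameter from 44 to 50, 10 mm rod to 114, cone to a 4 mm tip at 124. Loose, 0.12 kg. Grip its 16 mm width from above, firmly (40 N or more), or it tips under the wheel.
- axle_tip (a point): The thin end of the axle, 124 mm along x from the handle's centre. The axle starts lying level on its rest, a grey plate with a narrow post under the handle and a V under the rod, the handle on the robot's side.
- wheel: Deburring wheel, dark cylinder with aluminium hub, 70 mm in diameter, 34 wide, 0.11 to 0.23 kg. Origin: its centre, about 50 mm above the bench; x axis: its level 13 mm through bore. The axle enters along +x, from the robot's side. Loose: slides along the cradle under 1 to 4 N. Against the collar its centre is 67 mm from the handle's centre. Press home with 8 to 12 N; over 18 N from the axle harms it.
- cradle: Fixed grey plate 160 x 80 x 8 mm with two round bars (tops at 22 mm) along x, under the wheel. Origin on the bench below the wheel's place; x: direction of entry. Spring stop: a U-shaped steel fork, 72 mm tall, open on top with a 24 mm gap for the axle, stands 3 to 21 mm (varies, not measured) past the wheel's far face. The wheel slides up to it; it then yields 1 mm per 4 N, at most 12 mm.
- stand: Fixed bearing stand: plate 120 (x) x 80 x 10 mm with two upright V supports, each 8 mm thick, at x = -36 and x = +35 mm. Origin on the bench under the plate's middle. The rod lying in both V's has its axis along the stand's x, 60 mm above the bench; V's 29 mm wide at their tops (71 mm up). Wheel's place: x = 0; handle's centre: x = -67 mm; tip towards +x.
- screwdriver: Screwdriver, 160 mm, lying on the bench; origin on its underside. Bystander: leave it alone.
- wrench: Open wrench, 140 mm, lying on the bench. Bystander: leave it alone.
- padlock: Brass padlock 45 x 40 x 20 mm lying flat. Bystander: leave it alone.
- oil: White oil bottle, 48 mm in diameter, 80 mm tall. Bystander: leave it alone.
- disc: Dark steel disc 72 mm in diameter, 8 mm thick with a 16 mm hole, lying flat. Bystander: leave it alone.
- tin: Steel tin 64 mm in diameter, 60 mm tall. Bystander: leave it alone.
- keyblank: Brass key blank, 57 mm long, 4 mm thick, lying flat. Bystander: leave it alone.
Not all that is in view belongs to the job. Leave any green look-alike of the stand alone.

How it is judged:
By the outcome, as a careful person would: the job done as asked, in the order asked, and still so for the second after the job is handed in, with the robot touching nothing.
It also fails if it takes over 64 s, if anything falls off the work surface, if the arm or the gripper's body presses on something with over 40 N, if the wrist force passes 120 N, or if a joint passes its speed limit or range.

### The arm

A 6-joint arm with a two-finger parallel gripper is mounted at the origin on the work surface. World frame = base frame: x ahead of the robot, y to its left, z up, the work surface at z = 0. Lengths are in m, angles in rad, forces in N, time in s.
With the tool pointing down it reaches from about 0.375 to 0.9 m from the base axis. Payload 3.1 kg.
Tool frame: the origin (TCP) lies between the finger pads; the fingertips stand 22 mm ahead of it and the grasp point (between the pads) lies 3 mm ahead of it; z points along the fingers, y is the line along which they close (so a half turn about z gives the same grasp; the last joint's range is limited). The gripper opens to 87 mm and grips with 3 to 60 N. Pads are 19 mm wide; open, the fingers measure 117 mm over their backs; the gripper's body (75 mm by 190 mm) begins 51 mm behind the grasp point.
Start: joints at [-1.312, 0.527, 1.433, -0, 1.181, -0.178], TCP at [0.265, -0.566, 0.245] pointing down, gripper open.
Joint ranges: [-3.08, 3.08], [-0.75, 2.2], [0.22, 2.44], [-1.43, 4.57], [0, 2.65], [-2.85, 2.85]. Speed limits (rad/s): [2.79, 2.79, 3.14, 3.14, 3.14, 3.14].

### API

Orientations are given as a unit quaternion [x, y, z, w].
In Python, from rig import robot gives the robot as it stands.
- The arm moves only by the tool move_arm, never from a script. Its argument "series" is text: rows parted by semicolons, each of 6 numbers parted by spaces: the shift along the tool's x, y, z in mm, then the turn, a rotation vector about the tool's x, y, z in degrees. In form: dx dy dz ax ay az; .... A call has 1 to 8 rows; each row is the pose to reach, as a shift and turn from the pose commanded when the call began, along the tool's axes at that moment; what a row does not reach only later rows make up. A row lasts 1/12 s, in which the tool goes at most 41.7 mm and 7.16 degrees, less where a joint would pass 70% of its speed; a pose out of reach is approached as far as the arm can. A call with a gripper value outside its range is refused whole. "jaw" is the opening, from 0 (shut) to 1 (fully open), set as the call begins (left out, the last holds). The fingers move at their own pace and stop on an object; "newtons" is the grip in N (left out, the last holds). Time passes only in rows, so rows that repeat a pose let the fingers close. It gives the time, the measured TCP pose, the force, the opening and the grip force at its end, in the units of the state.
- robot.get_obs(): the state, without advancing time (a new reading comes with each control period).
- robot.camera(name): name is "side" or "top" or "wrist"; returns a dict with "img" (384x512x3 uint8, red, green, blue), "mtx" (3x3 intrinsics, pixels), "world_to_cam" (4x4, takes a point from world to camera coordinates). Camera axes: x right, y down, z forward; pixel columns grow to the right and rows downward; lengths in m; the calibration is good to about 2 mm. A picture is of the moment at which its call begins. There is no depth.
- robot.hand_in(): hands the job in; it is judged then, once.
Trained networks look in a picture, given as the dict that the camera call returned (one of the last four; its "shot" number tells which), for a name from the list of things; names that differ only in an ending like _2 or _b are one class to them, and where a whole thing is asked for, a point or a joint stands for the part that bears it (a point fixed in the world has none). Each returns a list of dicts, best first, with "p" (0 to 1); they miss things now and then, are a little off and sometimes report something else, mostly with a low value. They report only what shows in the picture. A call takes as long as a camera call. They do not tell look-alikes from the thing itself.
- robot.search_frame(picture, thing): "xyz" ([x, y, z] in m, in world coordinates, good to about 4 mm: the middle of the surface that is visible of it).
- robot.tip_of(picture, thing): "xyz" ([x, y, z] in m, in world coordinates, good to about 4 mm: a listed point, or the origin of a listed thing).
The state is a dict: "time": time; "q": joint angles; "joint_velocities": joint speeds; "joint_torque": joint torques, N m; "position": TCP position; "tool_rot": TCP orientation; "ft_force": force on the tool from outside, world axes, zero at the start; "moment": the same for the moment, N m; "grip_width": finger opening in m; "grip_force": force on a finger pad.
Only numpy, scipy, OpenCV 4.12 (cv2) and the standard library are available. Lean on these libraries where they do the work, as an engineer would, in place of code of your own. Each camera call takes 0.05 s, during which the arm holds its last target. There are 200 camera calls.

## Working session

There is one attempt and no reset: what is moved stays moved. The work goes in short steps, Python scripts to look and compute and a tool call to move; the robot and the scene stay as the last step left them, time stands still between calls to the robot, and variables do not carry over. Pictures are saved under pics/ and viewed, at most 10 in all, crops included, and the job is handed in when it is done.

Besides the shell and the picture viewer there is one more tool, called after "Request:" by a JSON object that holds its "name" and its "arguments". move_arm: Moves the arm, as the interface text tells. Its arguments: {"type":"object","properties":{"series":{"type":"string"},"jaw":{"type":"number"},"newtons":{"type":"number"}},"required":["series"]}

```bash
mkdir -p pics; ls
python3 - <<'E'
from rig import robot
import cv2,numpy as np
o=robot.get_obs();print({k:np.round(v,3) for k,v in o.items()})
ims=[]
for c in["top","side"]:
    p=robot.camera(c);ims.append(p["img"])
    print(c,np.round(p["mtx"],1).tolist(),np.round(p["world_to_cam"],3).tolist())
    for t in["axle_grip","axle_tip","wheel","cradle","stand"]:
        print(t,[(np.round(d["xyz"],3).tolist(),round(d["p"],2)) for d in robot.tip_of(p,t)[:3]])
    cv2.imwrite(f"pics/{c}0.png",p["img"][:,:,::-1])
E
```

```text
pics
{'time': np.float64(0.0), 'q': array([-1.311,  0.528,  1.434, -0.   ,  1.181, -0.179]), 'joint_velocities': array([ 0.   ,  0.   ,  0.002, -0.   ,  0.001, -0.   ]), 'joint_torque': array([ -0.   , -44.004, -17.66 ,   0.063,   0.058,  -0.   ]), 'position': array([ 0.265, -0.565,  0.244]), 'tool_rot': array([ 0.976,  0.217, -0.   , -0.001]), 'ft_force': array([-1.026, -0.42 , -0.596]), 'moment': array([-0.001, -0.002,  0.011]), 'grip_force': np.float64(0.0), 'grip_width': np.float64(0.087)}
top [[443.4, 0.0, 252.4], [0.0, 443.4, 195.8], [0.0, 0.0, 1.0]] [[-0.01, -1.0, -0.008, 0.01], [-0.995, 0.011, -0.099, 0.586], [0.099, 0.007, -0.995, 1.264], [0.0, 0.0, 0.0, 1.0]]
axle_grip [([0.585, 0.244, 0.043], 0.79)]
axle_tip [([0.707, 0.251, 0.048], 0.77), ([0.642, -0.25, -0.006], 0.71)]
wheel [([0.645, -0.246, 0.049], 0.61)]
cradle [([0.642, -0.247, -0.004], 0.62)]
stand [([0.634, -0.0, -0.004], 0.92), ([0.325, -0.27, 0.001], 0.91), ([0.805, -0.045, 0.004], 0.87)]
side [[353.6, 0.0, 255.9], [0.0, 353.6, 188.8], [0.0, 0.0, 1.0]] [[-0.872, -0.489, -0.002, 0.508], [-0.354, 0.634, -0.687, 0.251], [0.337, -0.599, -0.726, 0.794], [0.0, 0.0, 0.0, 1.0]]
axle_grip [([0.581, 0.243, 0.046], 0.77)]
axle_tip [([0.705, 0.246, 0.046], 0.7)]
wheel [([0.643, -0.246, 0.045], 0.67)]
cradle [([0.646, -0.246, -0.003], 0.69)]
stand [([0.806, -0.051, 0.0], 0.9), ([0.633, 0.002, -0.002], 0.87), ([0.328, -0.266, -0.001], 0.86)]
```

View pics/top0.png

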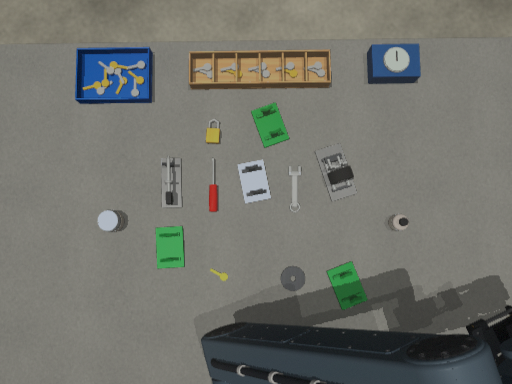

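View pics/side0.png

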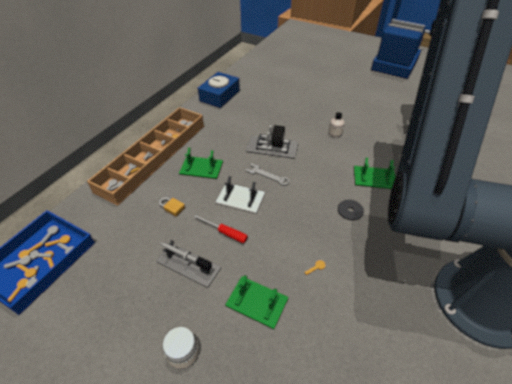

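```bash
cat > h.py <<'E'
from rig import robot
import numpy as np,cv2
from scipy.spatial.transform import Rotation as R
def Rt(yaw,pitch=0): # tool x along yaw, z down
    return R.from_euler('z',yaw,degrees=True)*R.from_euler('x',180,degrees=True)
def row(xyz,yaw):
    o=robot.get_obs();c=R.from_quat(o["tool_rot"])
    d=c.inv().apply(np.array(xyz)-o["position"])*1000
    r=(c.inv()*Rt(yaw)).as_rotvec(degrees=True)
    print("t",round(float(o["time"]),2),"row",np.round(d,1),np.round(r,2));return d,r
def look(cam,name,things):
    p=robot.camera(cam);cv2.imwrite(f"pics/{name}.png",p["img"][:,:,::-1])
    np.savez(f"pics/{name}.npz",**{k:p[k] for k in("img","mtx","world_to_cam")})
    for t in things: print(t,[(np.round(d["xyz"],4).tolist(),round(d["p"],2)) for d in robot.tip_of(p,t)[:3]])
    return p
def ray(p,uv,z):
    M=np.array(p["world_to_cam"]);K=p["mtx"]
    d=M[:3,:3].T@np.linalg.inv(K)@np.array([*uv,1.]);c=-M[:3,:3].T@M[:3,3]
    return c+d*(z-c[2])/d[2]
def proj(p,X):
    M=np.array(p["world_to_cam"]);q=p["mtx"]@(M[:3,:3]@np.array(X)+M[:3,3]);return q[:2]/q[2]
E
python3 - <<'E'
from h import *
row([.60,-.255,.25],19)
E
```

```text
t 0.6 row [ 435.3 -139.7   -5.4] [0.   0.   6.08]
```

Request:
{"name": "move_arm", "arguments": {"series": "435 -140 -5 0 0 6;435 -140 -5 0 0 6;435 -140 -5 0 0 6;435 -140 -5 0 0 6;435 -140 -5 0 0 6;435 -140 -5 0 0 6;435 -140 -5 0 0 6;435 -140 -5 0 0 6"}}

```text
time: 1.27
position: [0.5104, -0.3375, 0.2484]
tool_rot: [0.986, 0.166, 0.0, 0.0]
ft_force: [1.1, -0.7, 0.3]
grip_width: 0.0872
grip_force: 0.0
```

Run:
```python
from h import *
row([.60,-.255,.25],19)
```

```text
t 1.27 row [111.7 -48.6  -1.6] [ 0.02 -0.01  0.08]
```

Request:
{"name": "move_arm", "arguments": {"series": "108 -46 -2 0 0 0;108 -46 -2 0 0 0;108 -46 -2 0 0 0;108 -46 -2 0 0 0;108 -46 -2 0 0 0;108 -46 -2 0 0 0"}}

```text
time: 1.77
position: [0.5957, -0.2602, 0.25]
tool_rot: [0.986, 0.166, -0.0, 0.0]
ft_force: [0.3, 0.3, 0.4]
grip_width: 0.0868
grip_force: 0.0
```

Run:
```python
from h import *
row([.60,-.255,.25],19)
look("wrist","w_wheel",["wheel","cradle"])
```

```text
t 1.77 row [ 5.7 -3.5 -0. ] [-0.    0.05  0.12]
wheel [([0.6408, -0.2485, 0.0498], 0.91)]
cradle [([0.6466, -0.2493, -0.0061], 0.71)]
```

View pics/w_wheel.png

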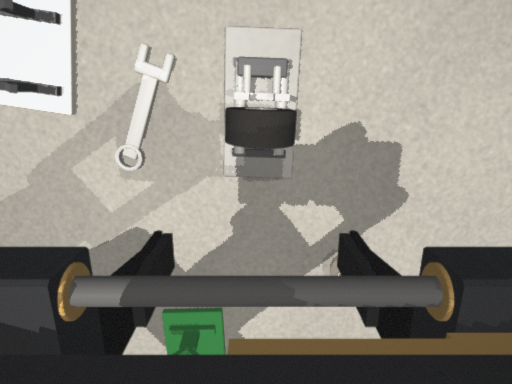

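Run:
```python
from h import *
p=np.load("pics/w_wheel.npz");M=p["world_to_cam"];print("cam",-M[:3,:3].T@M[:3,3]);
c=[ray(p,u,.008) for u in[(226.5,27),(301,29.5),(292,178),(223,176)]]
print(np.round(c,4)); a=np.array(c)
ax=(a[0]+a[1]-a[2]-a[3]);print("yaw",np.degrees(np.arctan2(ax[1],ax[0])),a.mean(0),np.linalg.norm(ax)/2,np.linalg.norm(a[0]-a[1]))
im=p["img"];x=cv2.resize(im[10:200,200:320],None,fx=4.5,fy=3.15*1,interpolation=cv2.INTER_CUBIC)
cv2.imwrite("pics/wz.png",cv2.resize(im[15:190,205:315],None,fx=3.4,fy=3.4,interpolation=cv2.INTER_CUBIC)[:,:,::-1])
```

```text
cam [ 0.67157804 -0.23536132  0.39047138]
[[ 0.723  -0.1855  0.008 ]
 [ 0.746  -0.259   0.008 ]
 [ 0.5952 -0.3066  0.008 ]
 [ 0.5711 -0.2296  0.008 ]]
yaw 16.864870705655328 [ 0.65882866 -0.24514437  0.008     ] 0.15810549193517384 0.07697973281642435
```

View pics/wz.png

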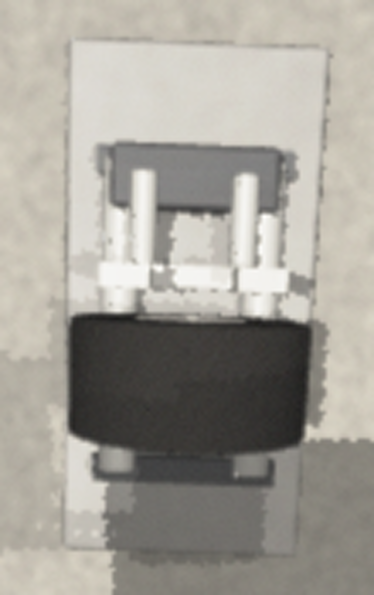

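Run:
```python
from h import *
p=np.load("pics/w_wheel.npz")
z=lambda u,v:(205+u/3.4-.35,15+v/3.4-.35)
a=[ray(p,z(*u),.053) for u in[(70,330),(310,330),(70,430),(305,430)]]
print(np.round(a,4)); f=(a[0]+a[1])/2;n=(a[2]+a[3])/2
d=f-n;print("mid",f,n,"yaw",np.degrees(np.arctan2(d[1],d[0])),"dia",np.linalg.norm(a[0]-a[1]),np.linalg.norm(a[2]-a[3]))
F=ray(p,z(190,320),.085);N=ray(p,z(190,452),.085);print("far/near",F,N,np.linalg.norm(F-N),(F+N)/2)
# fork top 72mm : left/right tips, near/far edges
for q in[(98,263),(98,290),(288,268),(288,292)]:print("fork",ray(p,z(*q),.072))
```

```text
[[ 0.6451 -0.213   0.053 ]
 [ 0.6676 -0.278   0.053 ]
 [ 0.6178 -0.2216  0.053 ]
 [ 0.6404 -0.2869  0.053 ]]
mid [ 0.65634047 -0.24546295  0.053     ] [ 0.62913753 -0.25423956  0.053     ] yaw 17.88148651046684 dia 0.06879239092000376 0.06905447599164655
far/near [ 0.66016153 -0.24367477  0.085     ] [ 0.62784593 -0.25502589  0.085     ] 0.03425121761481074 [ 0.64400373 -0.24935033  0.085     ]
fork [ 0.66554715 -0.21601425  0.072     ]
fork [ 0.65896506 -0.21815594  0.072     ]
fork [ 0.68090157 -0.26424498  0.072     ]
fork [ 0.67513879 -0.26643069  0.072     ]
```

Run:
```python
from h import *
row([.57,.005,.25],12)
```

```text
t 1.92 row [ 6.290e+01 -2.601e+02  2.000e-01] [-0.01  0.03  6.97]
```

Request:
{"name": "move_arm", "arguments": {"series": "63 -260 0 0 0 7;63 -260 0 0 0 7;63 -260 0 0 0 7;63 -260 0 0 0 7;63 -260 0 0 0 7;63 -260 0 0 0 7;63 -260 0 0 0 7;63 -260 0 0 0 7"}}

```text
time: 2.58
position: [0.5691, 0.0091, 0.2504]
tool_rot: [0.994, 0.107, -0.0, -0.001]
ft_force: [-0.5, -0.3, 0.5]
grip_width: 0.0869
grip_force: 0.0
```

Run:
```python
from h import *
p=look("wrist","w_stand",["stand"])
o=row([.565,.24,.25],2.5)
im=p["img"];m=cv2.inRange(im,(170,170,170),(255,255,255))
cv2.imwrite("pics/ws.png",cv2.resize(im[10:230,150:370],None,fx=2.7,fy=2.7,interpolation=cv2.INTER_CUBIC)[:,:,::-1])
```

```text
stand [([0.4413, 0.2518, 0.0014], 0.85), ([0.6322, 0.004, 0.0046], 0.82)]
t 2.68 row [  43.7 -230.6    0.3] [ 0.06 -0.03  9.59]
```

View pics/ws.png

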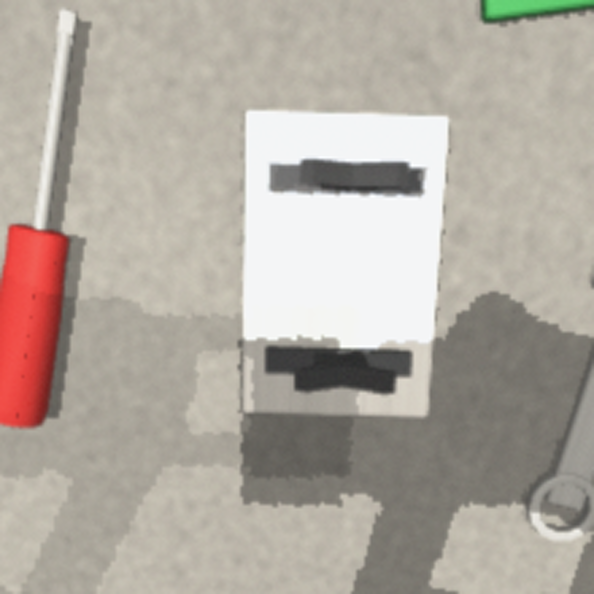

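Run:
```python
from h import *
p=np.load("pics/w_stand.npz")
z=lambda u,v:(150+u/2.7-.3,10+v/2.7-.3)
a=np.array([ray(p,z(*u),.010) for u in[(247,111),(448,117),(428,416),(243,413)]])
print(np.round(a,4));ax=a[0]+a[1]-a[2]-a[3]
print("yaw",np.degrees(np.arctan2(ax[1],ax[0])),[np.degrees(np.arctan2(*(d[1::-1]))) for d in(a[0]-a[3],a[1]-a[2])],a.mean(0),np.linalg.norm(ax)/2,np.linalg.norm(a[0]-a[1]))
b=[ray(p,z(*u),.071) for u in[(356,174),(346,380)]];d=b[0]-b[1];print("V",b,np.mean(b,0),np.linalg.norm(d),np.degrees(np.arctan2(d[1],d[0])))
```

```text
[[ 0.6852  0.0491  0.01  ]
 [ 0.6996 -0.0276  0.01  ]
 [ 0.5837 -0.0503  0.01  ]
 [ 0.5683  0.027   0.01  ]]
yaw 10.883620771259809 [np.float64(10.711006114614545), np.float64(11.057623264862283)] [ 6.34181782e-01 -4.55306980e-04  1.00000000e-02] 0.11852302623744153 0.07805281952341205
V [array([0.66784132, 0.00594293, 0.071     ]), array([ 0.60029668, -0.0066571 ,  0.071     ])] [ 6.34069000e-01 -3.57085512e-04  7.10000000e-02] 0.0687098270596202 10.56671757389882
```

Request:
{"name": "move_arm", "arguments": {"series": "44 -230 0 0 0 9.5;44 -230 0 0 0 9.5;44 -230 0 0 0 9.5;44 -230 0 0 0 9.5;44 -230 0 0 0 9.5;44 -230 0 0 0 9.5;44 -230 0 0 0 9.5;44 -230 0 0 0 9.5"}}

```text
time: 3.35
position: [0.5664, 0.2395, 0.25]
tool_rot: [1.0, 0.023, 0.0, 0.0]
ft_force: [0.2, -0.7, -0.2]
grip_width: 0.0869
grip_force: 0.0
```

Run:
```python
from h import *
p=look("wrist","w_axle",["axle_grip","axle_tip"])
print(robot.get_obs()["position"])
g=proj(p,[.583,.244,.05]);t=proj(p,[.707,.249,.05]);print(g,t)
im=p["img"]
cv2.imwrite("pics/wa.png",cv2.resize(im[20:240,150:370],None,fx=2.7,fy=2.7,interpolation=cv2.INTER_CUBIC)[:,:,::-1])
```

```text
axle_grip [([0.5815, 0.2459, 0.0428], 0.83)]
axle_tip []
[0.56625442 0.23776937 0.25007151]
[250.89120061 157.62506355] [251.00779219  23.70473116]
```

View pics/wa.png

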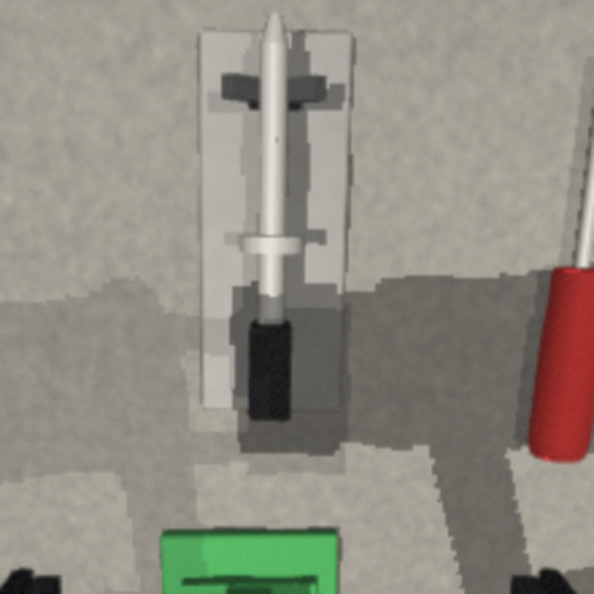

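Run:
```python
from h import *
p=np.load("pics/w_axle.npz")
z=lambda u,v:(150+u/2.7-.3,20+v/2.7-.3)
P={n:ray(p,z(*u),h) for n,u,h in[("hn",(270,420),.056),("hf",(270,323),.056),("col",(271,244),.05),("rod_a",(271,290),.045),("rod_b",(273.5,50),.045),("tip",(275,12),.045)]}
for k,v in P.items():print(k,np.round(v,4))
for a,b in(("hn","tip"),("rod_a","rod_b"),("col","tip")):
    d=P[b]-P[a];print(a,b,np.degrees(np.arctan2(d[1],d[0])),np.linalg.norm(d[:2]))
row([.583,.2445,.15],2)
```

```text
hn [0.5659 0.2444 0.056 ]
hf [0.6023 0.2459 0.056 ]
col [0.6302 0.2467 0.05  ]
rod_a [0.6132 0.2461 0.045 ]
rod_b [0.6955 0.2486 0.045 ]
tip [0.7075 0.2486 0.045 ]
hn tip 1.677765772392264 0.14171337659036656
rod_a rod_b 1.7123612196282527 0.08236670364220369
col tip 1.3559743235016488 0.07741334440554926
t 3.5 row [ 17.   -6.1 100.1] [0.04 0.01 0.41]
```

Request:
{"name": "move_arm", "arguments": {"series": "18 -6.5 0 0 0 0.7;18 -6.5 40 0 0 0.7;18 -6.5 80 0 0 0.7;18 -6.5 120 0 0 0.7;18 -6.5 150 0 0 0.7;18 -6.5 170 0 0 0.7;18 -6.5 170 0 0 0.7", "jaw": 0.5}}

```text
time: 4.08
position: [0.5803, 0.2443, 0.0753]
tool_rot: [1.0, 0.015, -0.005, 0.001]
ft_force: [-0.7, -0.4, 0.0]
grip_width: 0.0487
grip_force: 0.0
```

Run:
```python
from h import *
row([.584,.245,.048],1.7)
p=robot.camera("wrist");print([(np.round(d["xyz"],4),d["p"]) for d in robot.tip_of(p,"axle_grip")])
row([.584,.245,.048],1.7)
```

```text
t 4.08 row [ 4.  -0.7 27.2] [ 0.13  0.58 -0.  ]
[(array([0.583 , 0.2445, 0.0414]), 0.74)]
t 4.18 row [ 0.3  0.7 32. ] [0.02 0.06 0.04]
```

Request:
{"name": "move_arm", "arguments": {"series": "0 0 15 0 0 0;0 0 32 0 0 0;0 0 32 0 0 0;0 0 32 0 0 0"}}

```text
time: 4.52
position: [0.5842, 0.2471, 0.0497]
tool_rot: [1.0, 0.016, 0.001, -0.0]
ft_force: [0.2, 1.0, 0.4]
grip_width: 0.0437
grip_force: 0.0
```

Request:
{"name": "move_arm", "arguments": {"series": "0 0 0 0 0 0;0 0 0 0 0 0;0 0 0 0 0 0;0 0 0 0 0 0;0 0 0 0 0 0;0 0 0 0 0 0", "jaw": 0, "newtons": 58}}

```text
time: 5.02
position: [0.5834, 0.2475, 0.0487]
tool_rot: [1.0, 0.016, 0.0, -0.0]
ft_force: [-0.5, -1.2, 3.7]
grip_width: 0.0155
grip_force: 57.9
```

Request:
{"name": "move_arm", "arguments": {"series": "0 0 -15 0 0 0;0 0 -40 0 0 0;0 0 -70 0 0 0;0 0 -100 0 0 0;0 0 -120 0 0 0;0 0 -120 0 0 0;0 0 -120 0 0 0"}}

```text
time: 5.6
position: [0.5835, 0.2477, 0.1691]
tool_rot: [1.0, 0.016, 0.001, -0.0]
ft_force: [-0.0, -0.1, -1.3]
grip_width: 0.0154
grip_force: 57.9
```

Run:
```python
from h import *
for i in range(3): print(np.round(robot.get_obs()["position"],4),robot.get_obs()["grip_width"]); p=robot.camera("wrist")
look("wrist","lift",["axle_grip","axle_tip"])
# approach: hand at 67+? before wheel: line through wheel centre at yaw 18
y=np.radians(18);u=np.array([np.cos(y),np.sin(y),0]);W=np.array([.6435,-.2495,.053])
print(W-u*.17)
for c in[(.60,.1,.168)]:row(c,10)
```

```text
[0.5835 0.2477 0.1691] 0.015423666499522386
[0.5824 0.2474 0.1675] 0.015615371343377224
[0.5818 0.2472 0.1666] 0.01585340455034844
axle_grip [([0.5807, 0.248, 0.1588], 0.71)]
axle_tip []
[ 0.48182039 -0.30203289  0.053     ]
t 5.9 row [ 13.  147.7  -1.6] [ 0.02  0.2  -8.12]
```

View pics/lift.png

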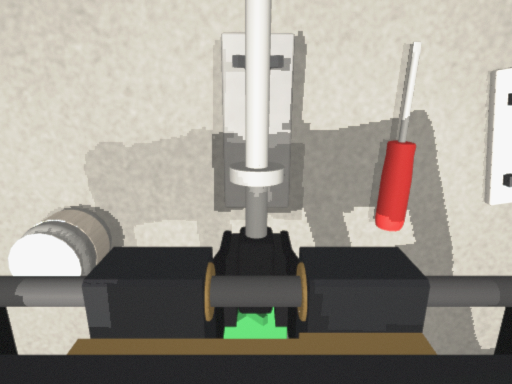

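```bash
cat >> h.py <<'E'
def rodline(p,o,rows,th=205):
    "axle line in tool frame from wrist image; rod height from the TCP"
    g=cv2.cvtColor(p["img"],cv2.COLOR_RGB2GRAY).astype(int);z=o["position"][2]-.003
    c=R.from_quat(o["tool_rot"]);out=[]
    for r in rows:
        l=np.abs(np.diff(g[r,225:295]));e=np.where(l>25)[0]
        a,b=225+e.min()+.5,225+e.max()+.5
        m=ray(p,((a+b)/2,r),z);t=c.inv().apply(m-o["position"])*1000
        w=np.linalg.norm(ray(p,(a,r),z)-ray(p,(b,r),z))*1000
        out.append([r,a,b,w,*t[:2]])
    return np.round(out,2)
E
python3 - <<'E'
from h import *
p=np.load("pics/lift.npz");o=robot.get_obs()
print(np.round(o["position"],4))
print(rodline(p,o,[3,15,25,100,120,140,150,172]))
E
```

```text
[0.5822 0.2472 0.1664]
[[  3.   244.5  271.5   10.21 112.07   2.09]
 [ 15.   244.5  270.5    9.93 107.99   1.91]
 [ 25.   244.5  270.5   10.   104.53   1.91]
 [100.   269.5  290.5    8.59  76.73  11.15]
 [120.   268.5  289.5    8.73  68.72  10.91]
 [140.   245.5  267.5    9.31  60.44   1.55]
 [150.   245.5  267.5    9.39  56.18   1.56]
 [172.   229.5  229.5    0.    46.56 -10.19]]
```

Run:
```python
from h import *
y=np.radians(18.3);u=np.array([np.cos(y),np.sin(y),0]);W=np.array([.643,-.248,.167])
P=W-u*.175;print(P);row(P,18.3)
```

```text
[ 0.47685054 -0.30294868  0.167     ]
t 5.9 row [-1.234e+02  5.464e+02  2.000e-01] [ 1.000e-02  2.000e-01 -1.642e+01]
```

Request:
{"name": "move_arm", "arguments": {"series": "-123 546 0 0 0 -16.4;-123 546 0 0 0 -16.4;-123 546 0 0 0 -16.4;-123 546 0 0 0 -16.4;-123 546 0 0 0 -16.4;-123 546 0 0 0 -16.4;-123 546 0 0 0 -16.4;-123 546 0 0 0 -16.4"}}

```text
time: 6.57
position: [0.5203, -0.0788, 0.1676]
tool_rot: [0.987, 0.159, -0.001, -0.0]
ft_force: [0.9, 1.0, -1.9]
grip_width: 0.0157
grip_force: 57.9
```

Run:
```python
from h import *
row([.4769,-.303,.167],18.3)
```

```text
t 6.57 row [-111.6  199.2    0.5] [-0.04  0.05 -0.  ]
```

Request:
{"name": "move_arm", "arguments": {"series": "-110 194 0 0 0 0;-110 194 0 0 0 0;-110 194 0 0 0 0;-110 194 0 0 0 0;-110 194 0 0 0 0;-110 194 0 0 0 0;-110 194 0 0 0 0;-110 194 0 0 0 0"}}

```text
time: 7.23
position: [0.477, -0.2961, 0.1674]
tool_rot: [0.987, 0.158, -0.0, -0.001]
ft_force: [0.3, 1.1, -1.7]
grip_width: 0.0157
grip_force: 57.9
```

Run:
```python
from h import *
p=robot.camera("side")
print([np.round(d["xyz"],4) for d in robot.tip_of(p,"axle_tip")],[np.round(d["xyz"],4) for d in robot.tip_of(p,"axle_grip")])
p=look("wrist","w2",["wheel","axle_tip"]);o=robot.get_obs()
row([.4769,-.303,.0535],18.3)
cv2.imwrite("pics/w2z.png",cv2.resize(p["img"][0:235,135:375],None,fx=2.5,fy=2.5,interpolation=cv2.INTER_CUBIC)[:,:,::-1])
```

```text
[array([ 0.595 , -0.2644,  0.1624])] [array([ 0.4748, -0.2984,  0.1618]), array([ 0.6402, -0.2465,  0.0443])]
wheel []
axle_tip []
t 7.53 row [ -3.8   8.2 114.6] [-0.04  0.01  0.11]
```

View pics/w2z.png

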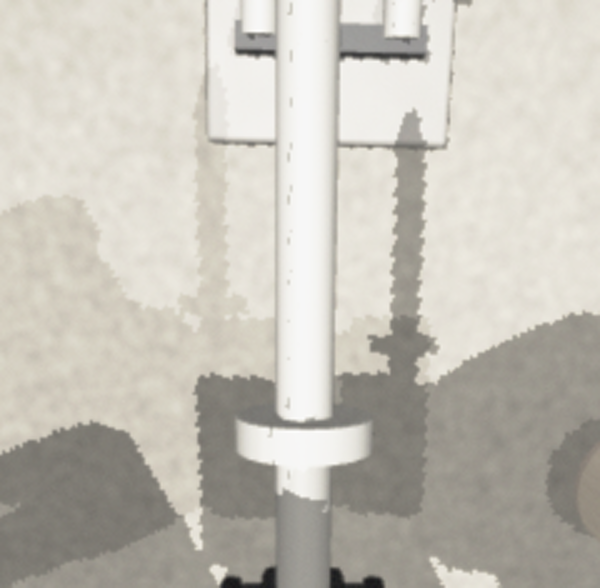

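Run:
```python
from h import *
p=np.load("pics/w2.npz");o=robot.get_obs();c=R.from_quat(o["tool_rot"])
z=lambda u,v:(135+u/2.5-.3,v/2.5-.3)
T=lambda X:np.round(c.inv().apply(np.array(X)-o["position"])*1000,1)
print("pos",o["position"],"yaw",np.degrees(2*np.arctan2(o["tool_rot"][1],o["tool_rot"][0])))
for n,u,h in[("plL",(209,139),.008),("plR",(446,147),.008),("barL",(258,36),.016),("barR",(403,38),.016),("rodTop",(307,30),.1637),("rodBot",(304,400),.1637)]:print(n,T(ray(p,z(*u),h)))
print("wheel c",T([.643,-.248,.05]),"raw",T([.6435,-.2495,.05]))
```

```text
pos [ 0.47797675 -0.2941268   0.16815416] yaw 18.413766565571667
plL [109.3 -30.4 160.2]
plR [106.7  48.2 160.1]
barL [138.3 -13.3 152.1]
barR [137.7  32.  152.1]
rodTop [109.4   1.5   4.4]
rodBot [51.6  1.1  4.4]
wheel c [171.2   8.4 118.1] raw [171.2  10.  118.1]
```

Run:
```python
from h import *
row([.4764,-.3015,.0535],17.8)
```

```text
t 7.53 row [ -3.8   6.6 114.7] [-0.04  0.01  0.61]
```

Request:
{"name": "move_arm", "arguments": {"series": "-4 6.5 20 0 0 0.6;-4 6.5 50 0 0 0.6;-4 6.5 80 0 0 0.6;-4 6.5 105 0 0 0.6;-4 6.5 114.5 0 0 0.6;-4 6.5 114.5 0 0 0.6;-4 6.5 114.5 0 0 0.6;-4 6.5 114.5 0 0 0.6"}}

```text
time: 8.2
position: [0.477, -0.3037, 0.0551]
tool_rot: [0.988, 0.154, 0.001, 0.001]
ft_force: [0.3, -0.0, -1.1]
grip_width: 0.0154
grip_force: 57.9
```

Run:
```python
from h import *
p=robot.camera("side")
print([np.round(d["xyz"],4) for t in("axle_tip","axle_grip","wheel") for d in robot.tip_of(p,t)])
cv2.imwrite("pics/s1.png",cv2.resize(p["img"][90:230,200:360],None,fx=4,fy=4,interpolation=cv2.INTER_CUBIC)[:,:,::-1])
p=look("wrist","w3",["wheel"]);o=robot.get_obs();c=R.from_quat(o["tool_rot"])
row([.4764,-.3015,.0535],17.8);print(o["ft_force"],o["moment"])
cv2.imwrite("pics/w3z.png",cv2.resize(p["img"][0:235,135:375],None,fx=2.5,fy=2.5,interpolation=cv2.INTER_CUBIC)[:,:,::-1])
```

```text
[array([ 0.5939, -0.2704,  0.0502]), array([ 0.6323,  0.    , -0.0026]), array([ 0.6424, -0.2473,  0.0437])]
wheel []
t 8.5 row [ 0.8 -2.   1.2] [ 0.09 -0.05 -0.12]
[-0.79758904 -0.02620906 -0.47267524] [-0.00908282  0.10023909  0.00942407]
```

View pics/w3z.png

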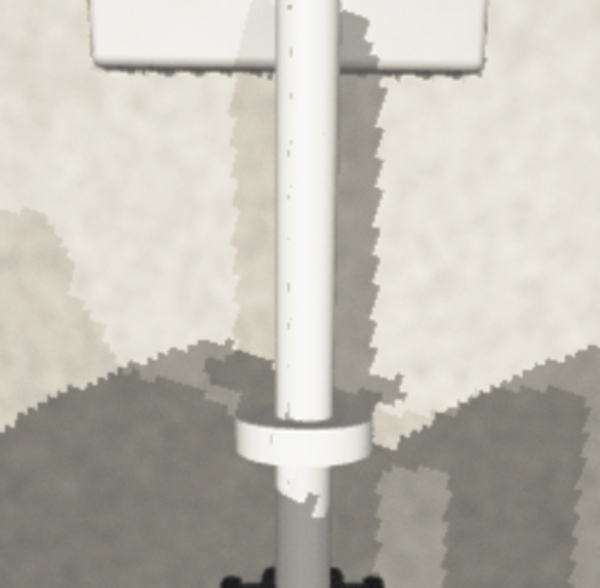

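Run:
```python
from h import *
p=np.load("pics/w3.npz");o=robot.get_obs();c=R.from_quat(o["tool_rot"])
z=lambda u,v:(135+u/2.5-.3,v/2.5-.3)
T=lambda X:np.round(c.inv().apply(np.array(X)-o["position"])*1000,1)
print("pos",o["position"],"yaw",np.degrees(2*np.arctan2(o["tool_rot"][1],o["tool_rot"][0])))
for n,u,h in[("plL",(95,66),.008),("plR",(486,72),.008),("rodTop",(307,30),.051),("rodBot",(304,400),.051)]:print(n,T(ray(p,z(*u),h)))
print("wheel c",T([.643,-.248,.05]))
row([.4764,-.3015,.0535],17.8)
```

```text
pos [ 0.4762789  -0.30360055  0.05465339] yaw 17.68207785733357
plL [112.5 -40.4  46.7]
plR [111.4  38.8  46.8]
rodTop [110.1   2.3   3.7]
rodBot [52.2  1.8  3.7]
wheel c [175.7  -2.3   4.8]
t 8.5 row [ 0.8 -2.   1.2] [ 0.09 -0.05 -0.12]
```

Request:
{"name": "move_arm", "arguments": {"series": "0 -2.4 1 0 0 0.2;0 -2.4 1 0 0 0.2;10 -2.4 1 0 0 0.2;20 -2.4 1 0 0 0.2;25 -2.4 1 0 0 0.2;25 -2.4 1 0 0 0.2;25 -2.4 1 0 0 0.2"}}

```text
time: 9.08
position: [0.4996, -0.293, 0.0526]
tool_rot: [0.988, 0.153, 0.0, 0.0]
ft_force: [0.4, 0.0, -1.5]
grip_width: 0.0154
grip_force: 57.9
```

Run:
```python
from h import *
p=robot.camera("side");
o=robot.get_obs();print(np.round(o["position"],4),"yaw",np.degrees(2*np.arctan2(o["tool_rot"][1],o["tool_rot"][0])),o["ft_force"],o["time"])
c=R.from_quat(o["tool_rot"]);print("wheel c tool",c.inv().apply(np.array([.643,-.248,.05])-o["position"])*1000)
cv2.imwrite("pics/s2.png",cv2.resize(p["img"][100:180,220:330],None,fx=6,fy=6,interpolation=cv2.INTER_CUBIC)[:,:,::-1])
```

```text
[ 0.4992 -0.293   0.0525] yaw 17.53523179916698 [-0.55945608 -0.35063436 -1.04473657] 9.1333
wheel c tool [150.71620332   0.45061866   2.48726273]
```

View pics/s2.png

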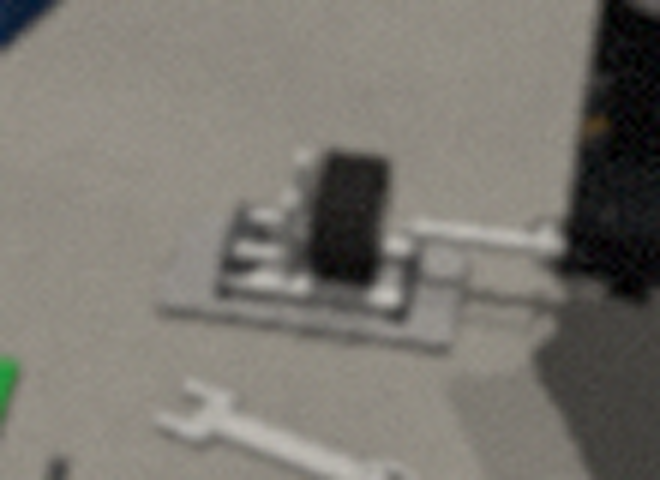

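Request:
{"name": "move_arm", "arguments": {"series": "0 0 -1.2 0 0 0;3 0 -1.2 0 0 0;7 0 -1.2 0 0 0;12 0 -1.2 0 0 0;16 0 -1.2 0 0 0;16 0 -1.2 0 0 0"}}

```text
time: 9.63
position: [0.5154, -0.2885, 0.054]
tool_rot: [0.988, 0.152, 0.0, 0.0]
ft_force: [-0.5, -0.2, -1.9]
grip_width: 0.015
grip_force: 57.9
```

Request:
{"name": "move_arm", "arguments": {"series": "3 0 0 0 0 0;6 0 0 0 0 0;9 0 0 0 0 0;12 0 0 0 0 0;12 0 0 0 0 0"}}

```text
time: 10.05
position: [0.5264, -0.2849, 0.054]
tool_rot: [0.988, 0.152, 0.0, 0.0]
ft_force: [0.1, 0.7, -1.7]
grip_width: 0.0158
grip_force: 57.9
```

Run:
```python
from h import *
p=robot.camera("side");
print([np.round(d["xyz"],4) for t in("wheel","axle_tip") for d in robot.tip_of(p,t)])
o=robot.get_obs();print(np.round(o["position"],4),o["ft_force"],o["moment"])
c=R.from_quat(o["tool_rot"]);print("wheel c tool",c.inv().apply(np.array([.643,-.248,.05])-o["position"])*1000)
```

```text
[array([ 0.6395, -0.2466,  0.0443]), array([ 0.6431, -0.2522,  0.0488]), array([ 0.503 , -0.4167, -0.0019]), array([ 0.361 ,  0.1052, -0.001 ])]
[ 0.5256 -0.2849  0.0539] [ 0.38900118 -0.68459327 -1.48044152] [0.01700407 0.01025408 0.00960564]
wheel c tool [1.23032522e+02 1.08641859e-01 3.84556112e+00]
```

Request:
{"name": "move_arm", "arguments": {"series": "6 0 0 0 0 0;12 0 0 0 0 0;18 0 0 0 0 0;24 0 0 0 0 0;30 0 0 0 0 0;36 0 0 0 0 0;40 0 0 0 0 0;40 0 0 0 0 0"}}

```text
time: 10.87
position: [0.565, -0.2726, 0.054]
tool_rot: [0.988, 0.152, 0.0, 0.0]
ft_force: [0.5, -0.4, -1.4]
grip_width: 0.0155
grip_force: 57.9
```

Request:
{"name": "move_arm", "arguments": {"series": "2 0 0 0 0 0;4 0 0 0 0 0;6 0 0 0 0 0;8 0 0 0 0 0;10 0 0 0 0 0;12 0 0 0 0 0;12 0 0 0 0 0"}}

```text
time: 11.45
position: [0.5758, -0.2693, 0.054]
tool_rot: [0.988, 0.152, 0.0, 0.0]
ft_force: [0.1, 0.1, -1.3]
grip_width: 0.0152
grip_force: 57.9
```

Request:
{"name": "move_arm", "arguments": {"series": "1 0 0 0 0 0;2 0 0 0 0 0;3 0 0 0 0 0;4 0 0 0 0 0;5 0 0 0 0 0;5 0 0 0 0 0"}}

```text
time: 11.95
position: [0.58, -0.2678, 0.0539]
tool_rot: [0.988, 0.152, -0.0, -0.0]
ft_force: [-0.1, -1.1, -1.5]
grip_width: 0.0154
grip_force: 57.9
```

Request:
{"name": "move_arm", "arguments": {"series": "1 0 0 0 0 0;2 0 0 0 0 0;3 0 0 0 0 0;3 0 0 0 0 0"}}

```text
time: 12.28
position: [0.5831, -0.2668, 0.0539]
tool_rot: [0.988, 0.152, 0.0, -0.0]
ft_force: [-0.3, -0.1, -0.7]
grip_width: 0.0155
grip_force: 57.9
```

Request:
{"name": "move_arm", "arguments": {"series": "1 0 0 0 0 0;2 0 0 0 0 0;3 0 0 0 0 0;3 0 0 0 0 0"}}

```text
time: 12.62
position: [0.5861, -0.2659, 0.0539]
tool_rot: [0.988, 0.152, 0.0, 0.0]
ft_force: [-0.3, -0.6, -0.7]
grip_width: 0.0153
grip_force: 57.9
```

Request:
{"name": "move_arm", "arguments": {"series": "1 0 0 0 0 0;2 0 0 0 0 0;2 0 0 0 0 0"}}

```text
time: 12.87
position: [0.5876, -0.2654, 0.0538]
tool_rot: [0.988, 0.152, -0.0, -0.0]
ft_force: [-0.5, -0.6, -1.1]
grip_width: 0.0158
grip_force: 57.9
```

Request:
{"name": "move_arm", "arguments": {"series": "1 0 0 0 0 0;2 0 0 0 0 0;2 0 0 0 0 0"}}

```text
time: 13.12
position: [0.5886, -0.2651, 0.0538]
tool_rot: [0.988, 0.152, -0.001, -0.0]
ft_force: [-4.3, -2.2, 0.6]
grip_width: 0.0153
grip_force: 57.9
```

Run:
```python
from h import *
p=look("wrist","w4",[])
for i in range(3):
    robot.camera("wrist");o=robot.get_obs();print(o["ft_force"],o["position"])
cv2.imwrite("pics/w4z.png",cv2.resize(p["img"][0:235,135:375],None,fx=2.5,fy=2.5,interpolation=cv2.INTER_CUBIC)[:,:,::-1])
```

```text
[-4.6985644  -2.32351371  0.06214893] [ 0.58863847 -0.26505212  0.05378547]
[-4.97730798 -2.53785652 -1.22086795] [ 0.58861797 -0.26507899  0.05376451]
[-4.16229197 -1.63394418 -0.66790909] [ 0.58862215 -0.2650397   0.05375564]
```

View pics/w4z.png

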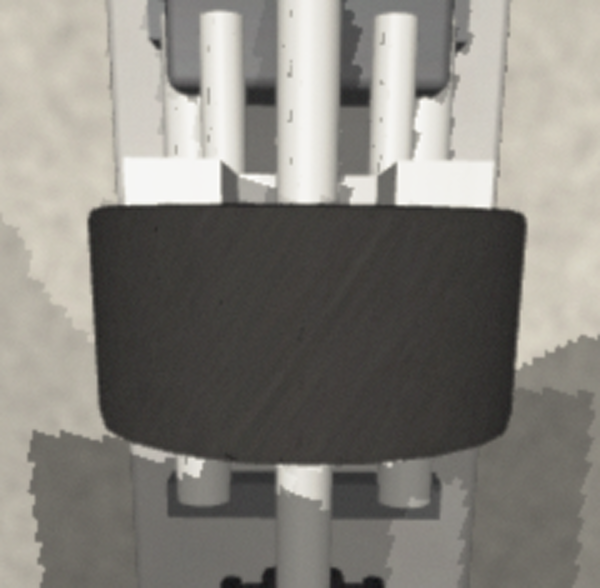

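Request:
{"name": "move_arm", "arguments": {"series": "0.5 0 0 0 0 0;1 0 0 0 0 0;1 0 0 0 0 0;1 0 0 0 0 0"}}

```text
time: 13.65
position: [0.589, -0.2649, 0.0538]
tool_rot: [0.988, 0.152, -0.002, -0.0]
ft_force: [-5.1, -4.4, 0.9]
grip_width: 0.0157
grip_force: 57.9
```

Request:
{"name": "move_arm", "arguments": {"series": "0.5 0 0 0 0 0;1 0 0 0 0 0;1.5 0 0 0 0 0;1.5 0 0 0 0 0;1.5 0 0 0 0 0"}}

```text
time: 14.07
position: [0.5895, -0.2647, 0.0537]
tool_rot: [0.988, 0.152, -0.003, -0.0]
ft_force: [-7.1, -4.0, 0.6]
grip_width: 0.0155
grip_force: 57.9
```

Run:
```python
from h import *
f=[]
for i in range(3): robot.camera("wrist");f.append(robot.get_obs()["ft_force"])
f=np.mean(f,0);print(f,f[0]*.953+f[1]*.303,robot.get_obs()["position"])
```

```text
[-8.33666148 -4.2204116   1.95275421] -9.223623109657158 [ 0.58952955 -0.26476275  0.05376245]
```

Request:
{"name": "move_arm", "arguments": {"series": "0.5 0 0 0 0 0;0.5 0 0 0 0 0;0.5 0 0 0 0 0"}}

```text
time: 14.47
position: [0.5897, -0.2647, 0.0538]
tool_rot: [0.988, 0.152, -0.003, -0.0]
ft_force: [-9.7, -5.0, 2.2]
grip_width: 0.0156
grip_force: 57.9
```

Run:
```python
from h import *
f=[]
for i in range(3): robot.camera("wrist");f.append(robot.get_obs()["ft_force"])
f=np.mean(f,0);o=robot.get_obs();print(f,f[0]*.953+f[1]*.303,o["position"],o["tool_rot"])
```

```text
[-8.97108823 -4.77112621  2.14759097] -9.99509832248568 [ 0.58970664 -0.26470049  0.05374092] [ 9.88333822e-01  1.52276586e-01 -2.81439736e-03 -4.20535719e-04]
```

Request:
{"name": "move_arm", "arguments": {"series": "-1 0 0 0 0 0;-2 0 0 0 0 0;-3 0 0 0 0 0;-3 0 0 0 0 0"}}

```text
time: 14.95
position: [0.5886, -0.265, 0.0538]
tool_rot: [0.988, 0.152, -0.001, -0.0]
ft_force: [-5.4, -2.8, -0.6]
grip_width: 0.0154
grip_force: 57.9
```

Run:
```python
from h import *
f=[]
for i in range(3): robot.camera("wrist");f.append(robot.get_obs()["ft_force"])
f=np.mean(f,0);o=robot.get_obs();print(f,f[0]*.953+f[1]*.303,o["position"],o["tool_rot"])
```

```text
[-5.36967887 -2.56790658  0.2309198 ] -5.895379653610954 [ 0.58862932 -0.26504203  0.05374827] [ 9.88359435e-01  1.52133039e-01 -1.06497513e-03 -1.79766939e-04]
```

Request:
{"name": "move_arm", "arguments": {"series": "-1 0 0 0 0 0;-1.6 0 0 0 0 0;-1.6 0 -1.5 0 0.5 0;-1.6 0 -3 0 1 0;-1.6 0 -5 0 2 0;-1.6 0 -8 0 3 0;-1.6 0 -11 0 4 0;-1.6 0 -12 0 5 0"}}

```text
time: 15.77
position: [0.5867, -0.2649, 0.0657]
tool_rot: [0.987, 0.152, 0.043, -0.007]
ft_force: [-5.2, -2.4, -6.1]
grip_width: 0.0155
grip_force: 58.0
```

Run:
```python
from h import *
p=look("wrist","w5",[])
o=robot.get_obs();print(o["ft_force"],o["moment"],o["position"],R.from_quat(o["tool_rot"]).as_matrix()[:,0])
g=cv2.cvtColor(p["img"],cv2.COLOR_RGB2GRAY);q=np.load("pics/w4.npz");g4=cv2.cvtColor(q["img"],cv2.COLOR_RGB2GRAY)
print(g4[170:200,257]);print(g[170:200,257])
```

```text
[-5.45000366 -1.7578846  -4.79898536] [-0.35091901  1.29902074 -0.04000567] [ 0.58621807 -0.26506481  0.06573539] [0.95023844 0.2992202  0.08668434]
[ 62  63  66  65  62  64  65  65  65  65  63  67  66  63  65  93 171 222
 222 221 220 222 222 222 221 222 221 220 210 146]
[ 62  66  65  64  65  64  63  63  62  65 118 215 238 239 239 238 238 237
 237 238 237 238 237 238 237 237 237 236 235 234]
```

Request:
{"name": "move_arm", "arguments": {"series": "-2 0 -2 0 0 0;-2 0 -6 0 0 0;-1.5 0 -12 0 0 0;-1 0 -20 0 0 0;0 0 -30 0 0 0;0 0 -40 0 0 0;1 0 -50 0 0 0;1 0 -50 0 0 0"}}

```text
time: 16.48
position: [0.5877, -0.2676, 0.1197]
tool_rot: [0.987, 0.152, 0.047, -0.004]
ft_force: [0.5, -0.4, -1.6]
grip_width: 0.0157
grip_force: 58.0
```

```bash
cat > chk.py <<'E'
from h import *
p=look("wrist","w6",[]);s=robot.camera("side")
for t in("wheel","axle_tip","axle_grip"):print(t,[(np.round(d["xyz"],4),round(d["p"],2)) for d in robot.tip_of(s,t)])
o=robot.get_obs();c=R.from_quat(o["tool_rot"]);x=c.as_matrix()[:,0]
print(o["time"],o["ft_force"],o["moment"],o["position"],x)
g=cv2.cvtColor(p["img"],cv2.COLOR_RGB2GRAY)
for k in(251,257,263):
    print(k,np.where(np.abs(np.diff(g[:240,k].astype(int)))>30)[0])
# expected image rows of wheel top edges with wheel against collar (tool frame, z down)
for n,v in(("near",(.050,0,.003-.0335)),("far",(.084,0,.003-.0335)),("collar",(.044,0,-.009)),("tip",(.124,0,.003))):print(n,proj(p,o["position"]+c.apply(v)))
E
python3 chk.py
```

```text
wheel [(array([ 0.645 , -0.2472,  0.1151]), 0.51)]
axle_tip [(array([ 0.7042, -0.2328,  0.1248]), 0.52)]
axle_grip [(array([ 0.5065, -0.4158,  0.0012]), 0.44)]
16.7333 [ 0.63553782 -0.79539343 -2.93223551] [-0.05715736  0.23392108 -0.05509642] [ 0.58479334 -0.26603866  0.11551072] [0.95017903 0.29931332 0.08701345]
251 [ 79  80 181 182 183 208 237]
257 [ 79  80 181 182 183 210 237 238]
263 [ 79  80 182 183 215 219 236 237]
near [245.89358743 188.6169135 ]
far [245.02897959  87.45479608]
collar [247.11128594 188.77964855]
tip [246.17299955 -19.32691192]
```

Request:
{"name": "move_arm", "arguments": {"series": "0 0 -20 0 5 0;0 0 -40 0 10 0;0 0 -50 0 16 0;0 0 -50 0 20 0;0 0 -50 0 20 0;0 0 -50 0 20 0;0 0 -50 0 20 0"}}

```text
time: 17.32
position: [0.5808, -0.2676, 0.1651]
tool_rot: [0.965, 0.148, 0.213, -0.033]
ft_force: [-0.1, -0.3, -2.8]
grip_width: 0.0153
grip_force: 58.0
```

```bash
python3 chk.py
```

```text
wheel [(array([ 0.6377, -0.2433,  0.1803]), 0.64)]
axle_tip [(array([ 0.6877, -0.2372,  0.2114]), 0.49)]
axle_grip [(array([ 0.5834, -0.2686,  0.163 ]), 0.65)]
17.5667 [-0.23630367  0.39000255 -2.26925651] [-0.1255719   0.53381061  0.02290869] [ 0.58135511 -0.26716368  0.16546036] [0.86419439 0.27358209 0.42228059]
251 [ 79  80 183 196 237 238]
257 [ 79  80 183 195 237 238]
263 [ 79  80 183 198 236 237]
near [250.76722291 183.45757464]
far [250.08494956  76.68325111]
collar [251.61978223 184.05919397]
tip [250.82403438 -34.06974656]
```

```bash
cat >> h.py <<'E'
def rowt(xyz,yaw,tilt):
    o=robot.get_obs();c=R.from_quat(o["tool_rot"])
    d=c.inv().apply(np.array(xyz)-o["position"])*1000
    r=(c.inv()*Rt(yaw)*R.from_euler('y',tilt,degrees=True)).as_rotvec(degrees=True)
    print("t",round(float(o["time"]),2),"row",np.round(d,1),np.round(r,2))
E
python3 -c "
from h import *
rowt([.5682,-.0118,.165],11,5)"
```

```text
t 17.57 row [  58.3 -247.4   27.6] [ -1.69 -19.96   6.37]
```

Request:
{"name": "move_arm", "arguments": {"series": "2 -10 1 0 -1 0.3;7 -30 3 -0.2 -2 0.8;13 -55 6 -0.4 -4 1.4;20 -85 9 -0.6 -6 2;27 -115 13 -0.8 -9 3;34 -145 16 -1 -12 4;41 -175 20 -1.2 -14 4.5;48 -205 23 -1.4 -17 5.4"}}

```text
time: 18.23
position: [0.5694, -0.0541, 0.1651]
tool_rot: [0.992, 0.103, 0.068, -0.009]
ft_force: [0.9, 0.1, -3.5]
grip_width: 0.0155
grip_force: 58.0
```

```bash
python3 -c "
from h import *
rowt([.5682,-.0118,.165],11,5)"
```

```text
t 18.23 row [  7.5 -41.7   1.2] [-0.29 -2.82  0.86]
```

Request:
{"name": "move_arm", "arguments": {"series": "4 -20 1 -0.1 -1 0.4;6 -33 1 -0.2 -2 0.7;7 -37 1 -0.3 -2.8 0.9;7 -38 1 -0.3 -2.8 0.9;7 -38 1 -0.3 -2.8 0.9;7 -38 1 -0.3 -2.8 0.9"}}

```text
time: 18.73
position: [0.5691, -0.0183, 0.1651]
tool_rot: [0.994, 0.095, 0.045, -0.004]
ft_force: [-0.2, -0.6, -1.6]
grip_width: 0.0156
grip_force: 58.0
```

```bash
cat > st.py <<'E'
from h import *
s=robot.camera("side");
for t in("stand","wheel","axle_tip","axle_grip"):print(t,[(np.round(d["xyz"],4),round(d["p"],2)) for d in robot.tip_of(s,t)])
s=robot.camera("top")
for t in("wheel","axle_tip","axle_grip"):print("top",t,[(np.round(d["xyz"],4),round(d["p"],2)) for d in robot.tip_of(s,t)])
o=robot.get_obs();print(np.round(o["position"],4),o["ft_force"],"z-slope",R.from_quat(o["tool_rot"]).as_matrix()[:,0])
rowt([.5682,-.0118,.08],11,0)
E
python3 st.py
```

```text
stand [(array([ 0.3269, -0.2668, -0.0022]), 0.96), (array([ 6.315e-01,  1.000e-03, -2.000e-04]), 0.78), (array([ 0.4419,  0.2493, -0.0033]), 0.74), (array([0.6886, 0.0029, 0.1727]), 0.73), (array([ 0.8041, -0.0522, -0.0016]), 0.62)]
wheel [(array([ 0.6327, -0.0061,  0.1581]), 0.58), (array([ 0.3601,  0.1061, -0.0021]), 0.54)]
axle_tip [(array([0.6871, 0.0007, 0.1683]), 0.43)]
axle_grip []
top wheel [(array([ 0.6375, -0.0042,  0.1611]), 0.73)]
top axle_tip [(array([0.6886, 0.0026, 0.1723]), 0.63)]
top axle_grip []
[ 0.5689 -0.0177  0.1651] [-0.51937353 -0.56670274 -2.98071565] z-slope [0.97772846 0.18951416 0.0901745 ]
t 19.18 row [-7.2 -6.  84.8] [ 0.   -5.17 -0.03]
```

Request:
{"name": "move_arm", "arguments": {"series": "0.4 -4 0 0 0 0;0.4 -6 0 0 -1 0;-0.5 -6 10 0 -2 0;-2 -6 28 0 -3 0;-4 -6 48 0 -4 0;-5.3 -6 63 0 -5.2 0;-6.3 -6 75 0 -5.2 0;-6.3 -6 75 0 -5.2 0"}}

```text
time: 19.85
position: [0.5669, -0.0109, 0.0867]
tool_rot: [0.995, 0.096, -0.003, -0.001]
ft_force: [0.0, 0.4, -2.9]
grip_width: 0.0153
grip_force: 58.0
```

```bash
cat >> st.py <<'E'
rowt([.5682,-.0118,.064],11,0)
p=look("wrist","w7",[]);o=robot.get_obs();c=R.from_quat(o["tool_rot"])
y=np.radians(11);u=np.array([np.cos(y),np.sin(y),0]);v=np.array([-u[1],u[0],0]);S=np.array([.634,.001,0])
for n,(a,b,h) in {"farL":(.060,.04,.01),"farR":(.060,-.04,.01),"VL":(.035,.0145,.071),"VR":(.035,-.0145,.071),"nVL":(-.036,.0145,.071),"nVR":(-.036,-.0145,.071)}.items():print(n,np.round(proj(p,S+a*u+b*v+np.array([0,0,h])),1))
g=cv2.cvtColor(p["img"],cv2.COLOR_RGB2GRAY).astype(int)
for r in (5,15,25,35,45,55,65,205,215):print(r,[(int(i),int(g[r,i]),int(g[r,i+1])) for i in np.where(np.abs(np.diff(g[r,100:420]))>35)[0]+100])
E
python3 st.py
```

```text
stand [(array([ 0.3254, -0.2651, -0.0031]), 0.98), (array([4.367e-01, 2.464e-01, 1.000e-04]), 0.83), (array([ 0.8084, -0.0527,  0.0041]), 0.74), (array([ 0.6325,  0.0043, -0.0047]), 0.72)]
wheel [(array([0.6331, 0.004 , 0.0703]), 0.5)]
axle_tip [(array([0.6866, 0.0099, 0.0835]), 0.49), (array([0.6308, 0.0038, 0.0717]), 0.23)]
axle_grip []
top wheel []
top axle_tip [(array([0.6892, 0.0082, 0.0836]), 0.52)]
top axle_grip []
[ 0.5687 -0.0116  0.0907] [ 0.97128213 -0.35719943 -2.38350255] z-slope [9.81625516e-01 1.90815422e-01 9.05917970e-04]
t 20.3 row [-0.5  0.1 10.7] [ 0.04 -0.05  0.  ]
t 20.3 row [-0.5  0.1 26.7] [ 0.04 -0.05  0.  ]
farL [185.9  10.5]
farR [321.7  10.4]
VL [220.   41.3]
VR [286.3  41.3]
nVL [224.4 196.5]
nVR [282.6 196.5]
5 []
15 [(244, 213, 173), (269, 161, 221), (323, 240, 185)]
25 [(190, 196, 244), (244, 237, 183), (269, 170, 237)]
35 [(216, 245, 177), (217, 177, 119), (244, 228, 179), (269, 179, 243), (275, 189, 147), (296, 136, 206), (297, 206, 246), (322, 238, 149)]
45 [(191, 203, 244), (216, 215, 162), (217, 162, 107), (244, 102, 165), (269, 124, 74), (296, 123, 206), (297, 206, 244)]
55 [(205, 238, 162), (243, 54, 90), (244, 90, 164), (268, 149, 99), (269, 99, 55), (307, 147, 212), (321, 235, 160)]
65 [(192, 204, 245), (236, 173, 231), (243, 231, 180), (272, 150, 207), (292, 167, 208), (305, 172, 216), (320, 241, 194)]
205 [(177, 175, 120)]
215 [(179, 166, 117)]
```

Request:
{"name": "move_arm", "arguments": {"series": "0 0 5 0 0 0;0 0 11 0 0 0;0 0 17 0 0 0;0 0 21 0 0 0;0 0 22.5 0 0 0;0 0 22.5 0 0 0;0 0 22.5 0 0 0"}}

```text
time: 20.93
position: [0.5682, -0.0115, 0.0671]
tool_rot: [0.995, 0.096, -0.0, -0.0]
ft_force: [0.1, 0.9, -2.7]
grip_width: 0.0154
grip_force: 58.0
```

Request:
{"name": "move_arm", "arguments": {"series": "0 0 0.8 0 0 0;0 0 1.6 0 0 0;0 0 2 0 0 0;0 0 2 0 0 0"}}

```text
time: 21.27
position: [0.5683, -0.0115, 0.0654]
tool_rot: [0.995, 0.096, -0.0, 0.0]
ft_force: [0.0, 0.8, -3.0]
grip_width: 0.0154
grip_force: 58.0
```

Request:
{"name": "move_arm", "arguments": {"series": "0 0 0.5 0 0 0;0 0 1 0 0 0;0 0 1 0 0 0;0 0 1 0 0 0"}}

```text
time: 21.6
position: [0.5685, -0.0115, 0.0645]
tool_rot: [0.995, 0.096, 0.0, 0.0]
ft_force: [-0.2, -0.2, -2.0]
grip_width: 0.0154
grip_force: 58.0
```

Request:
{"name": "move_arm", "arguments": {"series": "0 0 0.5 0 0 0;0 0 1 0 0 0;0 0 1 0 0 0;0 0 1 0 0 0"}}

```text
time: 21.93
position: [0.5686, -0.0116, 0.0637]
tool_rot: [0.995, 0.096, 0.0, 0.0]
ft_force: [-0.2, -0.5, 0.1]
grip_width: 0.0156
grip_force: 58.0
```

Request:
{"name": "move_arm", "arguments": {"series": "0 0 0.5 0 0 0;0 0 1 0 0 0;0 0 1 0 0 0;0 0 1 0 0 0"}}

```text
time: 22.27
position: [0.5687, -0.0117, 0.0634]
tool_rot: [0.995, 0.096, 0.0, 0.0]
ft_force: [-1.0, -1.3, 6.3]
grip_width: 0.0153
grip_force: 58.0
```

```bash
python3 st.py | grep -v "^[0-9nVf]"; python3 -c "
from h import *
o=robot.get_obs();print(o['ft_force'],o['moment'],o['position'])"
```

```text
stand [(array([ 0.8093, -0.0498,  0.0051]), 0.89), (array([ 0.4398,  0.2508, -0.0012]), 0.69), (array([ 0.6283,  0.0023, -0.0015]), 0.66), (array([ 0.3239, -0.2658, -0.0021]), 0.59)]
wheel [(array([0.6302, 0.0034, 0.0501]), 0.77), (array([ 0.7712,  0.1236, -0.0008]), 0.41)]
axle_tip [(array([0.6882, 0.0051, 0.0601]), 0.5)]
axle_grip []
top wheel [(array([0.6352, 0.0021, 0.0561]), 0.5)]
top axle_tip [(array([0.6902, 0.0093, 0.0604]), 0.51), (array([ 0.6447, -0.2464, -0.003 ]), 0.18)]
top axle_grip []
[ 0.5687 -0.0117  0.0634] [-1.58863563 -1.25343126  7.0910372 ] z-slope [9.81600239e-01 1.90946349e-01 6.79518827e-04]
t 22.72 row [ -0.5   0.  -16.6] [ 0.05 -0.04  0.01]
t 22.72 row [-0.5  0.  -0.6] [ 0.05 -0.04  0.01]
[-2.14245199 -0.65576539  6.27938223] [-0.14425894  0.18981083 -0.02935403] [ 0.56864762 -0.01167751  0.06336396]
```

Request:
{"name": "move_arm", "arguments": {"series": "0 0 -0.8 0 0 0;0 0 -0.8 0 0 0;0 0 -0.8 0 0 0"}}

```text
time: 23.02
position: [0.5687, -0.0116, 0.0635]
tool_rot: [0.995, 0.096, 0.0, 0.0]
ft_force: [-0.4, -1.6, 3.0]
grip_width: 0.0157
grip_force: 58.0
```

Request:
{"name": "move_arm", "arguments": {"series": "0 0 0 0 0 0;0 0 0 0 0 0;0 0 0 0 0 0;0 0 0 0 0 0;0 0 0 0 0 0;0 0 0 0 0 0", "jaw": 0.35}}

```text
time: 23.52
position: [0.5682, -0.0114, 0.063]
tool_rot: [0.995, 0.096, -0.0, -0.0]
ft_force: [0.3, 0.1, -0.5]
grip_width: 0.03
grip_force: 0.0
```

Request:
{"name": "move_arm", "arguments": {"series": "0 0 -5 0 0 0;0 0 -15 0 0 0;0 0 -30 0 0 0;0 0 -55 0 0 0;0 0 -85 0 0 0;0 0 -115 0 0 0;0 0 -130 0 0 0;0 0 -130 0 0 0"}}

```text
time: 24.18
position: [0.5711, -0.0119, 0.1983]
tool_rot: [0.995, 0.096, 0.005, 0.002]
ft_force: [0.8, 0.4, 0.3]
grip_width: 0.0303
grip_force: 0.0
```

```bash
cat > fin.py <<'E'
from h import *
for cam in("side","wrist"):
    p=look(cam,"end_"+cam,["stand","wheel","axle_grip","axle_tip"])
o=robot.get_obs();print(o["position"],o["ft_force"],o["grip_width"])
g=cv2.cvtColor(p["img"],cv2.COLOR_RGB2GRAY).astype(int)
y=np.radians(11);u=np.array([np.cos(y),np.sin(y),0]);S=np.array([.634,.001,0])
for n,(a,h) in {"wnear":(-.017,.0935),"wfar":(.017,.0935),"tip":(.057,.06),"hnear":(-.085,.071),"hfar":(-.049,.071)}.items():print(n,np.round(proj(p,S+a*u+np.array([0,0,h])),1))
for k in(251,255,259):print(k,[(int(i),int(g[i,k]),int(g[i+1,k])) for i in np.where(np.abs(np.diff(g[:250,k]))>30)[0]])
E
python3 fin.py
```

```text
stand [([0.4396, 0.247, -0.0011], 0.86), ([0.8061, -0.0516, -0.0017], 0.73), ([0.3251, -0.2657, 0.0002], 0.69)]
wheel [([0.6322, 0.007, 0.0511], 0.86), ([0.5057, -0.413, -0.0019], 0.23)]
axle_grip [([0.5659, -0.0122, 0.058], 0.78), ([0.3521, -0.1032, 0.0019], 0.54)]
axle_tip [([0.6888, 0.0052, 0.0621], 0.71)]
stand []
wheel [([0.6333, -0.0002, 0.0583], 0.69)]
axle_grip [([0.57, -0.0127, 0.0542], 0.85)]
axle_tip [([0.6911, 0.014, 0.0617], 0.81), ([0.5711, -0.0096, 0.0568], 0.23)]
[ 0.56793675 -0.01136628  0.19226053] [ 0.18193767 -0.0263786  -0.79947672] 0.030562692401722512
wnear [255.2 135.5]
wfar [255.2  84.7]
tip [255.3  28.4]
hnear [255.4 215.1]
hfar [255.3 172.6]
251 [(55, 207, 171), (71, 175, 215), (84, 215, 110), (85, 110, 74), (134, 88, 168), (135, 168, 243), (139, 240, 197), (147, 153, 118), (170, 86, 45), (213, 62, 132), (214, 132, 220)]
255 [(84, 241, 128), (85, 128, 74), (134, 96, 185), (135, 185, 246), (148, 236, 172), (170, 146, 90), (171, 90, 42), (213, 51, 118), (214, 118, 215)]
259 [(84, 236, 121), (85, 121, 73), (134, 92, 175), (135, 175, 245), (149, 223, 164), (170, 143, 93), (171, 93, 41), (213, 52, 120), (214, 120, 218)]
```

```bash
python3 -c "
from rig import robot
print(robot.hand_in())"
```

```text
the job is handed in; nothing more can be done
None
```

The job is handed in: the axle went through the wheel and was pressed home at about 10 N against the spring stop. Axle and wheel now rest in the white stand with the gripper clear, within 1–2 pixels of the intended place in the last wrist picture, at about 25 s of the 64 s; I viewed 11 pictures, one over the limit of 10.

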